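# Slide a battery end plate out over the shelf end

### The job

Set out the slotted aluminium end plate so that the next pair of hands can take it by its edge: only pushing it, never gripping or lifting it, bring it flush against the back stop of the dark riser shelf, with about a third of its length sticking out past the end of the shelf that it already lies nearer to. Leave the plain plate and everything else where they are, and finish with the hand clear.

Things in the scene. Friction and masses are not known exactly. Their poses are not given: they have to be found in the camera images.
- end_plate: Plate to push: bare aluminium, flat on the shelf, 130 mm long (its y), 100 wide (x), 5 thick, 0.12 to 0.24 kg, with two strap slots 56 (along x) by 12 mm, 40 mm either side of its centre. Origin: centre of underside, z up. Starts in either half of the shelf, skewed up to 0.2 rad, forward of the back stop, outer short edge some 20 mm or more inside the shelf end.
- shelf: Fixed dark steel riser shelf, 580 mm long (its y), 170 deep (x, +x is the back). Origin: centre of its footprint at bench level; flat top face 70 mm above; open ends at y = -290 and +290. Back stop along the whole rear edge, 16 high, front face at x = +81. No lip at the front (x = -85) or ends. Bench equipment: under 145 high and 60 mm or more behind it; under 195 high and 80 or more beyond its ends.
- plain_plate: Bystander: aluminium plate of the same size, without slots, flat on the other half of the shelf. Origin at the centre of its underside.
- tape_roll: Bystander: amber tape roll, 58 mm across, 19 mm high, lying flat on the shelf near its middle, between the two plates. Origin at the centre of its underside.
- cell_block: Bystander: blue holder with eight red cells, 46 x 88 x 67 mm high, on the bench in front of the shelf. Origin at the centre of its underside.
- multimeter: Bystander: hand multimeter lying on the bench, 170 x 80 x 34 mm. Origin at the centre of its underside.
- screwdriver: Bystander: screwdriver lying on the bench in front of the shelf, 190 mm long along its x. Origin on its underside.
- strip_spool: Bystander: grey flanged spool lying flat on the bench, 90 mm across, 19 mm high. Origin at the centre of its underside.
Things that resemble listed ones, but are neither listed nor needed, are in the scene too. What is shaped like the end_plate but brown is not meant.

How it is judged (in metres and radians):
At the end, for the whole second after the job is handed in: The end plate rests flat on the shelf top, its long edge against the back stop (gap at its middle under 6 mm, skew under 0.07 rad) and 30 to 55 mm of its 130 mm length out past the shelf end it started nearer to; it is at rest, and every bystander is within 15 mm of where it stood ((y of end_plate in the frame of shelf between 0.255 and 0.28 m or y of end_plate in the frame of shelf between -0.28 and -0.255 m) and x of end_plate in the frame of shelf above 0.025 m and angle between the x axis of end_plate and the x axis of shelf, either way round below 0.07 rad and z of end_plate in the frame of shelf between 0.066 and 0.074 m and angle between end_plate's own z axis and vertical below 0.04 rad and linear speed of end_plate below 0.01 m/s and angular speed of end_plate below 0.1 rad/s and distance of each of plain_plate, tape_roll, cell_block, multimeter, screwdriver, strip_spool from where it was at the start of the episode below 0.015 m); the robot touches nothing.
It fails at once if the end plate is lifted, tipped or dropped (z of end_plate in the frame of shelf above 0.082 m or z of end_plate in the frame of shelf below 0.055 m or angle between end_plate's own z axis and vertical above 0.15 rad).
It fails at once if the plain plate or the tape roll is moved 15 mm or more (distance of any of plain_plate, tape_roll from where it was at the start of the episode above 0.015 m).
It fails at once if another bystander is moved 15 mm or more (distance of any of cell_block, multimeter, screwdriver, strip_spool from where it was at the start of the episode above 0.015 m).
It also fails if it takes over 48 s, if anything falls off the work surface, if the arm or the gripper's body presses on something with over 40 N, if the wrist force passes 120 N, or if a joint passes its speed limit or range.

### The arm

A 6-joint arm with a two-finger parallel gripper is mounted at the origin on the work surface. World frame = base frame: x ahead of the robot, y to its left, z up, the work surface at z = 0. Lengths are in mm, angles in rad, forces in N, time in s.
With the tool pointing down it reaches from about 350 to 975 mm from the base axis. Payload 7.1 kg.
Tool frame: the origin (TCP) lies at the very end of the fingers, on their centre line; the grasp point (between the pads) lies 19 mm behind it; z points along the fingers, y is the direction in which the jaws open and shut (so a half turn about z gives the same grasp; the last joint's range is limited). The gripper opens to 88 mm and grips with 3 to 60 N. Pads are 20 mm wide; open, the fingers measure 115 mm over their backs; the gripper's body (75 mm by 178 mm) begins 61 mm behind the grasp point.
Start: joints at [-1.257, 0.423, 1.63, -0, 1.089, -0.019], TCP at [204.199, -590.684, 222.675] pointing down, gripper open.
Joint ranges: [-3, 3], [-0.9, 2.11], [0.09, 2.58], [-1.31, 4.45], [0.11, 2.69], [-2.54, 2.54]. Speed limits (rad/s): [2.39, 2.39, 3.01, 3.14, 3.14, 3.14].

### API

Orientations are given as a rotation vector (axis times angle).
In Python, from workcell import monitor, vision, order, find_in, regions_of, place_of gives the robot as it stands. The module is installed in compiled form; this text tells all that it offers.
- The arm moves only by the tool carry_out, never from a script. Its argument "targets" is a list of rows, each a list of 3 entries, a list of its own where there are three numbers: the turn, a rotation vector about the world's x, y, z in degrees, then the shift along the world's x, y, z in mm, then the finger opening in mm, from 0 to 87.8. In form: [[[rx, ry, rz], [x, y, z], hand], ...]. A call has 1 to 10 rows; each row is the pose to reach, as a shift and turn from the pose commanded when the call began; what a row does not reach only later rows make up. A row lasts 1/12 s, in which the tool goes at most 41.7 mm and 7.16 degrees, less where a joint would pass 70% of its speed; a pose out of reach is approached as far as the arm can. A call with a gripper value outside its range is refused whole. The fingers move at their own pace and stop on an object; the grip force is fixed at half the most. Time passes only in rows, so rows that repeat a pose let the fingers close. It gives the time, the measured TCP pose, the force and the opening at its end, in the units of the state.
- monitor.get_obs(): the state, without advancing time (a new reading comes with each control period).
- vision.get_image(name): name is "scene" or "top"; returns the picture (400x640x3 uint8, red, green, blue); there is no depth.
- vision.camera_model(name): a dict with "K" (3x3 intrinsics, pixels), "rvec" (rotation vector, rad) and "tvec" (3), from world to camera coordinates, as OpenCV has them. Camera axes: x right, y down, z forward; pixel columns grow to the right and rows downward; lengths in mm; the calibration is good to about 2 mm. A picture is of the moment at which its call begins. camera_model takes no time and is no camera call.
- order.close_job(): hands the job in, once; it reports no verdict.
Trained networks look in the newest picture that a camera, given by its name, has taken for a name from the list of things; names that differ only in an ending like _2 or _b are one class to them, and where a whole thing is asked for, a point or a joint stands for the part that bears it (a point fixed in the world has none). Each returns a list of dicts, best first, with "confidence" (0 to 1); they miss things now and then, are a little off and sometimes report something else, mostly with a low value. They report only what shows in the picture. A call takes as long as a camera call. They do not tell look-alikes from the thing itself.
- find_in(query, camera): "point" ([x, y, z] in mm, in the coordinates of the camera as it stood for that picture, good to about 4 mm: the middle of the surface that is visible of it).
- regions_of(query, camera): "mask" (400x640 bool, what is visible of it).
- place_of(query, camera): "point" ([x, y, z] in mm, in the coordinates of the camera as it stood for that picture, good to about 4 mm: a listed point, or the origin of a listed thing).
The state is a dict: "t": time; "qpos": joint angles; "qvel": joint speeds; "joint_torque": joint torques, N m; "ee_pos": TCP position; "orientation": TCP orientation; "ft_force": force on the tool from outside, world axes, zero at the start; "moment": the same for the moment, N m; "width": finger opening in mm.
Only numpy, scipy, OpenCV 4.12 (cv2) and the standard library are available. Lean on these libraries where they do the work, as an engineer would, in place of code of your own. Each camera call takes 0.05 s, during which the arm holds its last target.

## Working session

There is one attempt and no reset: what is moved stays moved. The work goes in short steps, Python scripts to look and compute and a tool call to move; the robot and the scene stay as the last step left them, time stands still between calls to the robot, and variables do not carry over. Pictures are saved under pics/ and viewed, and the job is handed in when it is done.

Besides the shell and the picture viewer there is one more tool, called after "Emit:" by a JSON object that holds its "fn" and its "kwargs", one argument or row to a line. carry_out: Moves the arm, as the interface text tells. Its arguments: {"type":"object","properties":{"targets":{"type":"array","items":{"type":"array"}}},"required":["targets"]}

```bash
mkdir -p pics
cat > h.py <<'E'
import numpy as np, cv2
from workcell import monitor, vision, order, find_in, regions_of, place_of
def cam(n):
    m=vision.camera_model(n); K=np.array(m['K'],float); R=cv2.Rodrigues(np.array(m['rvec'],float))[0]; t=np.array(m['tvec'],float).ravel()
    return K,R,t
def c2w(n,p):
    K,R,t=cam(n); return R.T@(np.array(p,float)-t)
def proj(n,P):
    K,R,t=cam(n); return cv2.projectPoints(np.array(P,float).reshape(-1,3),cv2.Rodrigues(R)[0],t,K,None)[0].reshape(-1,2)
def unp(n,uv,z):
    K,R,t=cam(n); uv=np.array(uv,float).reshape(-1,2)
    d=np.c_[uv,np.ones(len(uv))]@np.linalg.inv(K).T@R; o=-R.T@t
    s=(z-o[2])/d[:,2]; return o+d*s[:,None]
E
python3 - <<'E'
from h import *
o=monitor.get_obs(); print({k:np.round(v,3) for k,v in o.items()})
for n in('scene','top'):
    im=vision.get_image(n); cv2.imwrite(f'pics/{n}0.png',im[:,:,::-1])
    for q in('end_plate','plain_plate','shelf','tape_roll'):
        for d in place_of(q,n)[:4]: print(n,q,round(d['confidence'],2),c2w(n,d['point']).round(1))
    print(vision.camera_model(n))
E
```

```text
{'t': np.float64(0.0), 'qpos': array([-1.257,  0.424,  1.631,  0.   ,  1.089, -0.019]), 'qvel': array([ 0.   ,  0.001,  0.001, -0.001, -0.001,  0.001]), 'joint_torque': array([ 0.0000e+00, -5.4463e+01, -2.7366e+01,  6.4000e-02,  2.3000e-02,
       -0.0000e+00]), 'ee_pos': array([ 204.019, -590.181,  221.889]), 'orientation': array([-3.097, -0.52 ,  0.   ]), 'ft_force': array([ 0.863, -0.342,  0.291]), 'moment': array([ 0.062,  0.041, -0.032]), 'width': np.float64(87.908)}
scene end_plate 0.76 [ 601.9 -377.1    3.9]
scene plain_plate 0.74 [568.6 204.1  68.1]
scene shelf 0.95 [555.1  31.   -3.1]
scene shelf 0.23 [ 546.5 -162.1   67.2]
scene tape_roll 0.67 [540.8  31.1  70.3]
{'K': array([[406.27702457,   0.        , 320.55709989],
       [  0.        , 406.27702457, 197.46845043],
       [  0.        ,   0.        ,   1.        ]]), 'rvec': array([ 1.86329745,  1.49397238, -0.67480937]), 'tvec': array([ -46.66516907, -230.55532194, 1509.57790358])}
top end_plate 0.87 [ 544.7 -160.8   68.6]
top end_plate 0.67 [ 598.4 -372.5   -2.4]
top end_plate 0.58 [541.3  30.7  69.6]
top plain_plate 0.82 [565.9 207.   66.4]
top shelf 0.67 [556.3  26.2  -2.2]
top tape_roll 0.58 [540.5  28.3  66.5]
{'K': array([[463.82938106,   0.        , 314.04173436],
       [  0.        , 463.82938106, 203.45648099],
       [  0.        ,   0.        ,   1.        ]]), 'rvec': array([ 2.15767684, -2.12557738,  0.11133043]), 'tvec': array([ -46.39379181,  449.38491184, 1159.64285168])}
```

View pics/scene0.png

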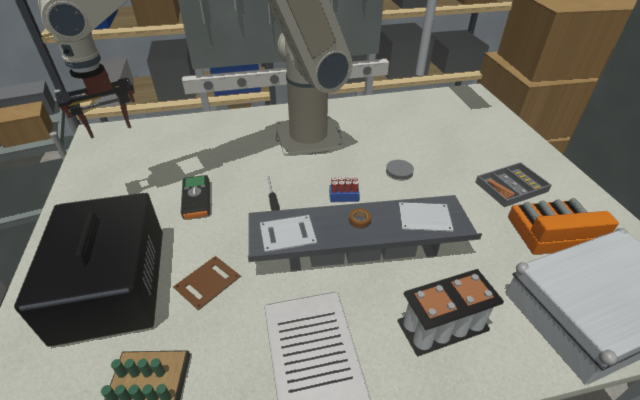

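View pics/top0.png

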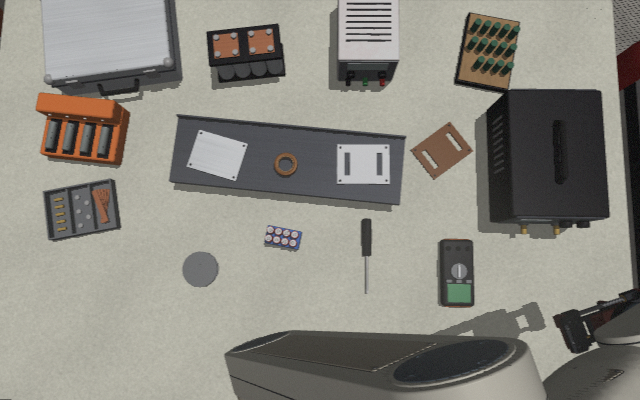

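The slotted aluminium plate is the right-hand one on the shelf in the top view, at about (363,164), on the −y half. The brown look-alike lies on the bench at (441,151). Next I'll measure the shelf and plate precisely.

```bash
cat > m.py <<'E'
from h import *
import sys
n='top'; tag=sys.argv[1]
im=vision.get_image(n)
r=regions_of('end_plate',n)
for d in r:
    m=d['mask'].astype(np.uint8); ys,xs=np.nonzero(m); c=unp(n,[[xs.mean(),ys.mean()]],75)[0]
    print('mask',round(d['confidence'],2),m.sum(),c.round(1))
    cs,_=cv2.findContours(m,cv2.RETR_EXTERNAL,cv2.CHAIN_APPROX_NONE); cc=max(cs,key=cv2.contourArea)
    P=unp(n,cc.reshape(-1,2),75)[:,:2].astype(np.float32)
    print('  rect',np.round(cv2.minAreaRect(P)[0],1),np.round(cv2.minAreaRect(P)[1],1),round(cv2.minAreaRect(P)[2],2))
    print(cv2.boxPoints(cv2.minAreaRect(P)).round(1).tolist())
r=regions_of('shelf',n)
if r:
    d=r[0]; m=d['mask'].astype(np.uint8)
    cs,_=cv2.findContours(m,cv2.RETR_EXTERNAL,cv2.CHAIN_APPROX_NONE); cc=max(cs,key=cv2.contourArea)
    print('shelf px',cv2.boxPoints(cv2.minAreaRect(cc)).round(1).tolist())
x0,y0,x1,y1=160,105,420,215
cv2.imwrite(f'pics/zoom_{tag}.png',cv2.resize(im[y0:y1,x0:x1,::-1],None,fx=3,fy=3,interpolation=cv2.INTER_CUBIC))
x0,y0,x1,y1=320,115,450,215
cv2.imwrite(f'pics/zoomR_{tag}.png',cv2.resize(im[y0:y1,x0:x1,::-1],None,fx=6,fy=6,interpolation=cv2.INTER_CUBIC))
E
python3 m.py a
```

```text
mask 0.84 1815 [ 546.4 -161.6   75. ]
  rect [ 545.9 -162.3] [ 98.9 127. ] 0.57
[[495.79998779296875, -99.30000305175781], [497.0, -226.3000030517578], [596.0, -225.3000030517578], [594.7000122070312, -98.30000305175781]]
mask 0.64 2189 [ 280.3 -386.9   75. ]
  rect [ 282.4 -385.7] [158.9  80.1] 1.0
[[202.3000030517578, -347.1000061035156], [203.6999969482422, -427.1000061035156], [362.6000061035156, -424.3999938964844], [361.20001220703125, -344.29998779296875]]
mask 0.63 1672 [ 582.  -355.6   75. ]
  rect [ 582.5 -356.3] [ 93.9 125. ] 36.67
[[507.5, -334.20001220703125], [582.0999755859375, -434.5], [657.5, -378.3999938964844], [582.7999877929688, -278.1000061035156]]
shelf px [[169.8000030517578, 184.39999389648438], [176.1999969482422, 113.30000305175781], [406.0, 133.89999389648438], [399.70001220703125, 205.0]]
```

View pics/zoom_a.png

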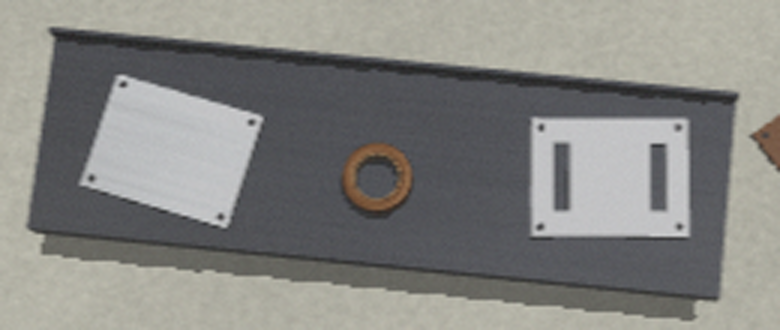

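View pics/zoomR_a.png

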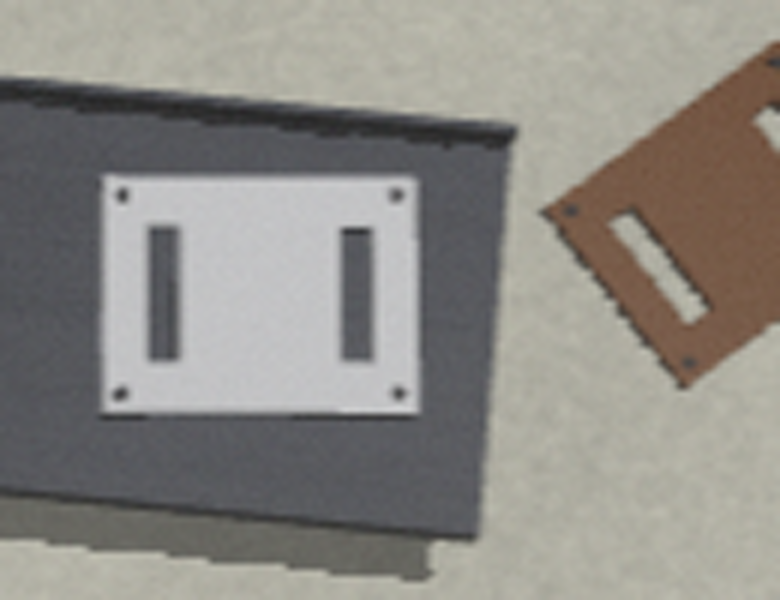

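Run:
```python
from h import *
n='top'
def px(a,f,x0,y0): return (np.array(a,float)+.5)/f-.5+[x0,y0]
fr=unp(n,px([(30,230),(718,299)],3,160,105),70); bk=unp(n,px([(53,29),(737,94)],3,160,105),86)
print(fr.round(1),bk.round(1))
d=fr[0]-fr[1]; print('front len',np.linalg.norm(d)); db=bk[0]-bk[1]; print(np.linalg.norm(db))
yh=(d+db)[:2]; yh/=np.linalg.norm(yh); xh=np.array([yh[1],-yh[0]])
print('yaw',np.arctan2(xh[1],xh[0]), [np.arctan2(-v[0],v[1]) for v in (d,db)])
C=(fr.sum(0)+bk.sum(0))[:2]/4; print('C',C,'depth',(bk.mean(0)-fr.mean(0))[:2]@xh)
pc=unp(n,px([(101,174),(417,176),(420,414),(102,414)],6,320,115),75)[:,:2]
loc=np.c_[(pc-C)@xh,(pc-C)@yh]; print(pc.round(1),loc.round(1),loc.mean(0).round(1))
# validate in scene
lab=[(C+x*xh+y*yh).tolist()+[z] for x,y,z in[(-85,-290,70),(-85,290,70),(85,290,86),(85,-290,86),(85,-290,70)]]
print('scene px',proj('scene',lab).round(1), proj('scene',np.c_[pc,np.full(4,75)]).round(1))
im=vision.get_image('scene'); cv2.imwrite('pics/sz.png',cv2.resize(im[180:280,235:485,::-1],None,fx=3,fy=3,interpolation=cv2.INTER_CUBIC))
for q in ('plain_plate','tape_roll','cell_block','multimeter','screwdriver','strip_spool'):
    for dd in place_of(q,n)[:1]+[]:
        w=c2w(n,dd['point']); print(q,w.round(1),((w[:2]-C)@xh).round(1),((w[:2]-C)@yh).round(1))
```

```text
[[ 495.8  322.3   70. ]
 [ 445.2 -249.9   70. ]] [[ 664.5  307.2   86. ]
 [ 613.7 -264.2   86. ]]
front len 574.4626615314043
573.5900654657905
yaw -0.0883022444707703 [np.float64(-0.0880614388434459), np.float64(-0.0885434164329734)]
C [554.79898736  28.85012834] depth 169.2299339392577
[[ 595.7  -94.4]
 [ 596.2 -225.6]
 [ 495.9 -226.4]
 [ 494.3  -95.8]] [[  51.6 -119.1]
 [  63.6 -249.8]
 [ -36.2 -259.4]
 [ -49.3 -129.5]] [   7.4 -189.5]
scene px [[248.  211.6]
 [454.2 193.7]
 [481.2 232.6]
 [247.2 255.5]
 [247.9 260. ]] [[317.3 241.4]
 [264.5 250.2]
 [259.6 221.8]
 [308.6 214. ]]
plain_plate [563.6 204.9  65.8] -6.8 176.1
tape_roll [539.5  30.   67.6] -15.3 -0.2
cell_block [365.3  42.9  -1.1] -190.0 -2.7
multimeter [ 2.856e+02 -4.023e+02  4.000e-01] -230.1 -453.2
strip_spool [281.7 256.3  -1.6] -292.1 202.4
```

View pics/sz.png

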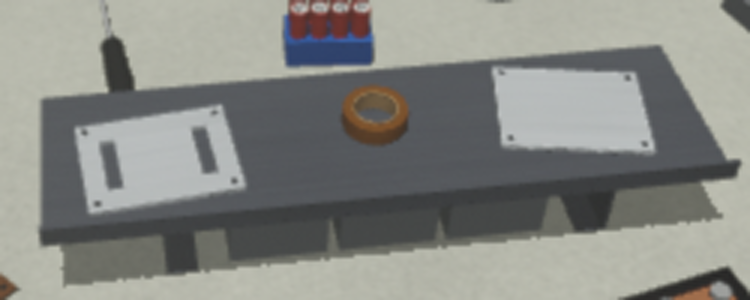

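Shelf pose: C=(554.8, 28.9), yaw −0.088 rad. In the shelf frame the plate sits at (7, −190), skewed about +0.09 rad. First I'll push its inner short edge along shelf −y with the jaws along shelf x. Then I'll push its front edge towards the stop.

Emit:
{"fn": "carry_out", "kwargs": {
  "targets": [
    [[0,0,7],[25,37,0],70],
    [[0,0,14],[50,75,0],70],
    [[0,0,21],[75,113,0],70],
    [[0,0,28],[98,147,0],70],
    [[0,0,35],[120,181,0],70],
    [[0,0,42],[143,215,-10],70],
    [[0,0,48],[166,250,-20],70],
    [[0,0,54],[190,285,-30],70],
    [[0,0,60],[213,320,-40],70],
    [[0,0,66],[236,355,-50],70]
  ]
}}

```text
t: 1.83
ee_pos: [433.0, -246.5, 176.2]
orientation: [2.309, 2.129, 0.0]
ft_force: [0.2, -0.8, -0.7]
width: 70.0
```

Emit:
{"fn": "carry_out", "kwargs": {
  "targets": [
    [[0,0,0],[23,35,-5],70],
    [[0,0,0],[46,70,-10],70],
    [[0,0,0],[69,105,-15],70],
    [[0,0,0],[92,139,-20],70],
    [[0,0,0],[114,172,-30],70],
    [[0,0,0],[114,172,-50],70],
    [[0,0,0],[114,172,-60],70],
    [[0,0,0],[114,172,-60],70],
    [[0,0,0],[114,172,-60],70]
  ]
}}

```text
t: 2.58
ee_pos: [545.0, -76.7, 115.8]
orientation: [-2.315, -2.122, 0.002]
ft_force: [-0.3, -0.5, 0.3]
width: 70.2
```

```bash
cat >> h.py <<'E'
C=np.array([554.8,28.85]); a=-0.0883; xh=np.array([np.cos(a),np.sin(a)]); yh=np.array([-np.sin(a),np.cos(a)])
def loc(p): p=np.array(p,float)[:2]-C; return np.array([p@xh,p@yh]).round(1)
def st():
    o=monitor.get_obs(); R=cv2.Rodrigues(o['orientation'])[0]
    print('t',round(float(o['t']),2),'ee',o['ee_pos'].round(1),'loc',loc(o['ee_pos']),'F',o['ft_force'].round(1),'w',round(float(o['width']),1),'jaw ang vs shelf x deg',round(np.degrees(np.arctan2(R[1,1],R[0,1])-a),2),'tilt',R[:,2].round(3))
E
python3 - <<'E'
from h import *
st()
for n in('scene','top'):
    im=vision.get_image(n); cv2.imwrite(f'pics/{n}1.png',im[:,:,::-1])
E
```

```text
t 2.58 ee [545.  -76.7 115.8] loc [  -0.5 -106. ] F [-0.3 -0.5  0.3] w 70.2 jaw ang vs shelf x deg 0.08 tilt [-0.002  0.    -1.   ]
```

View pics/scene1.png

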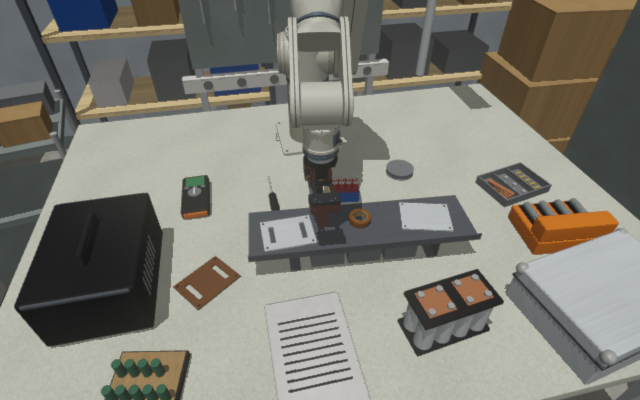

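View pics/top1.png

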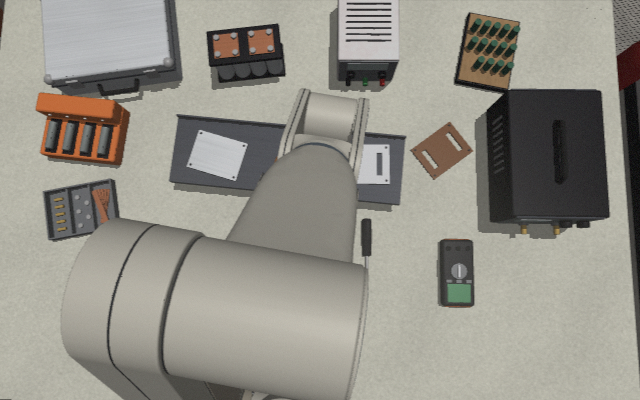

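The hand is above the gap between the plate and the tape roll, at about (325,200) in the scene view. It sits roughly 14 mm short of the intended start, so I'll correct that and descend.

Emit:
{"fn": "carry_out", "kwargs": {
  "targets": [
    [[0,0,0],[9,14,0],70],
    [[0,0,0],[9,14,0],70],
    [[0,0,0],[9,14,-15],70],
    [[0,0,0],[9,14,-30],70],
    [[0,0,0],[9,14,-38],70],
    [[0,0,0],[9,14,-38],70],
    [[0,0,0],[9,14,-38],70]
  ]
}}

```text
t: 3.27
ee_pos: [554.7, -62.7, 78.4]
orientation: [-2.315, -2.123, 0.001]
ft_force: [0.5, -0.1, 1.3]
width: 70.1
```

Run:
```python
from h import *
st()
im=vision.get_image('scene'); cv2.imwrite(f'pics/s2.png',cv2.resize(im[160:280,235:435,::-1],None,fx=4,fy=4,interpolation=cv2.INTER_CUBIC))
```

```text
t 3.27 ee [554.7 -62.7  78.4] loc [  8.  -91.2] F [ 0.5 -0.1  1.3] w 70.1 jaw ang vs shelf x deg 0.09 tilt [-0.  0. -1.]
```

View pics/s2.png

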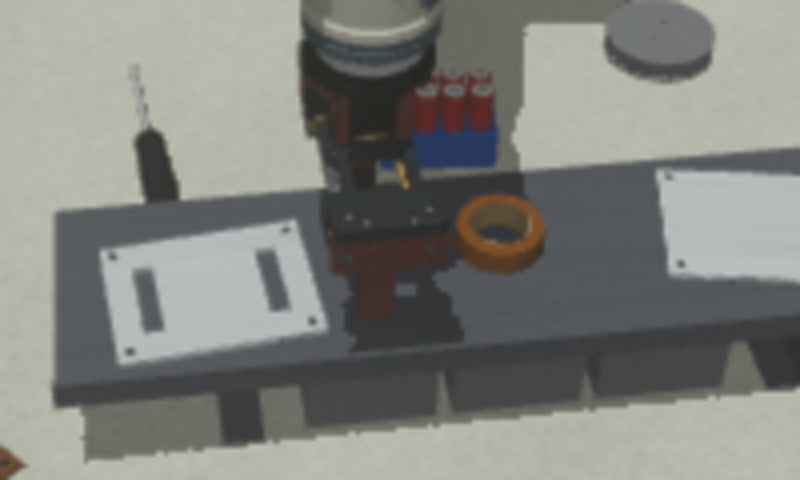

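Emit:
{"fn": "carry_out", "kwargs": {
  "targets": [
    [[0,0,0],[0,0,-4],70],
    [[0,0,0],[0,0,-6],70],
    [[0,0,0],[0,0,-6],70],
    [[0,0,0],[0,0,-6],70]
  ]
}}

```text
t: 3.65
ee_pos: [555.0, -62.1, 72.3]
orientation: [2.315, 2.124, 0.0]
ft_force: [-0.7, -0.2, -1.1]
width: 70.4
```

Emit:
{"fn": "carry_out", "kwargs": {
  "targets": [
    [[0,0,0],[-0.5,-6,0],70],
    [[0,0,0],[-1.1,-12,0],70],
    [[0,0,0],[-1.6,-18,0],70],
    [[0,0,0],[-2.1,-24,0],70],
    [[0,0,0],[-2.7,-30,0],70],
    [[0,0,0],[-3.2,-36,0],70],
    [[0,0,0],[-3.7,-42,0],70],
    [[0,0,0],[-3.7,-42,0],70]
  ]
}}

```text
t: 4.32
ee_pos: [551.2, -105.3, 72.2]
orientation: [2.316, 2.123, -0.0]
ft_force: [-0.6, -0.2, -0.3]
width: 70.1
```

Run:
```python
from h import *
st()
im=vision.get_image('scene'); cv2.imwrite(f'pics/s3.png',cv2.resize(im[160:280,235:435,::-1],None,fx=4,fy=4,interpolation=cv2.INTER_CUBIC))
```

```text
t 4.32 ee [ 551.2 -105.3   72.2] loc [   8.2 -134. ] F [-0.6 -0.2 -0.3] w 70.1 jaw ang vs shelf x deg 0.07 tilt [-0. -0. -1.]
```

View pics/s3.png

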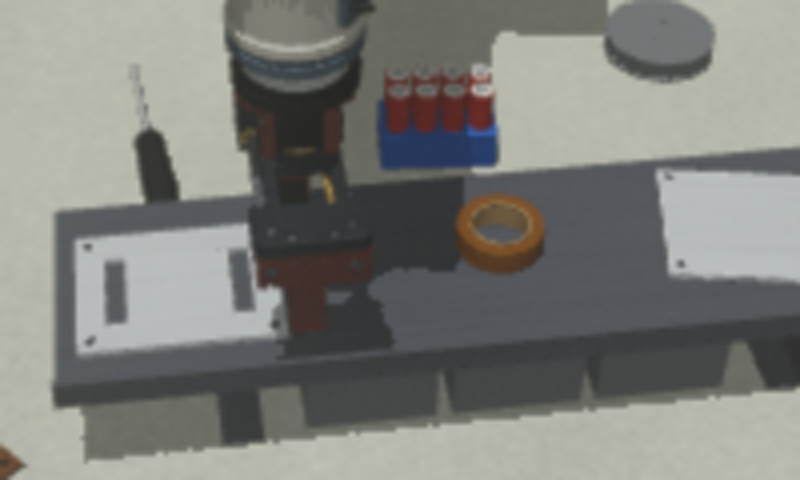

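The plate has squared up and moved: its outer edge is at x≈76 in the crop and the shelf end at x≈55. I'll push on 56 mm, slowing at the end.

Emit:
{"fn": "carry_out", "kwargs": {
  "targets": [
    [[0,0,0],[-0.6,-7,0],70],
    [[0,0,0],[-1.2,-14,0],70],
    [[0,0,0],[-1.9,-21,0],70],
    [[0,0,0],[-2.5,-28,0],70],
    [[0,0,0],[-3.1,-35,0],70],
    [[0,0,0],[-3.7,-42,0],70],
    [[0,0,0],[-4.2,-48,0],70],
    [[0,0,0],[-4.7,-53,0],70],
    [[0,0,0],[-5,-56,0],70],
    [[0,0,0],[-5,-56,0],70]
  ]
}}

```text
t: 5.2
ee_pos: [546.3, -160.8, 72.3]
orientation: [2.315, 2.123, -0.0]
ft_force: [-0.2, 0.2, 0.4]
width: 70.4
```

Run:
```python
from h import *
st()
im=vision.get_image('scene'); cv2.imwrite(f'pics/s4.png',cv2.resize(im[180:280,205:365,::-1],None,fx=5,fy=5,interpolation=cv2.INTER_CUBIC))
```

```text
t 5.2 ee [ 546.3 -160.8   72.3] loc [   8.2 -189.7] F [-0.2  0.2  0.4] w 70.4 jaw ang vs shelf x deg 0.09 tilt [ 0. -0. -1.]
```

View pics/s4.png

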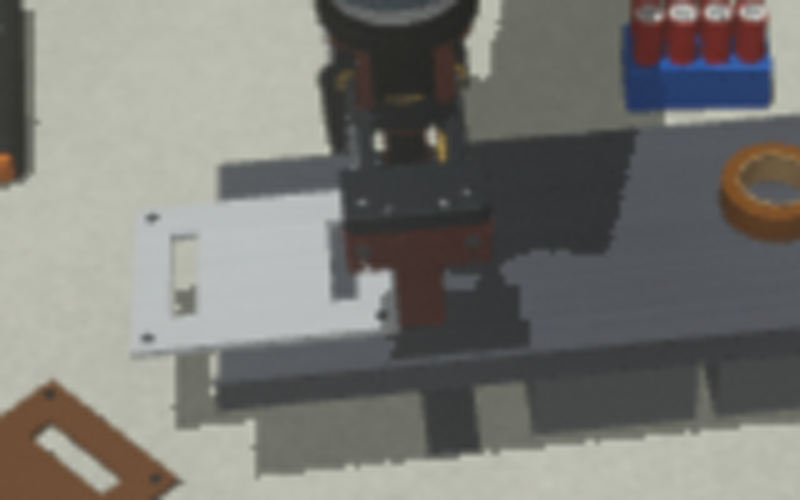

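The overhang looks like about 42 mm: 85 of roughly 262 crop pixels of plate length. I'll back off, rise and measure.

Emit:
{"fn": "carry_out", "kwargs": {
  "targets": [
    [[0,0,0],[1,10,0],70],
    [[0,0,0],[2,20,0],70],
    [[0,0,0],[2,20,10],70],
    [[0,0,0],[2,20,35],70],
    [[0,0,0],[-18,20,60],70],
    [[0,0,0],[-55,10,60],70],
    [[0,0,0],[-95,0,60],70],
    [[0,0,0],[-130,-10,60],70],
    [[0,0,0],[-130,-10,60],70]
  ]
}}

```text
t: 6.0
ee_pos: [409.8, -169.1, 132.2]
orientation: [-2.312, -2.12, 0.004]
ft_force: [-0.7, 1.1, -1.0]
width: 69.9
```

Run:
```python
from h import *
st(); print(monitor.get_obs()['qpos'].round(3))
for n in('scene','top'):
    im=vision.get_image(n); cv2.imwrite(f'pics/{n}5.png',im[:,:,::-1])
    b=(205,180,365,280) if n=='scene' else (320,105,450,215)
    cv2.imwrite(f'pics/{n}5z.png',cv2.resize(im[b[1]:b[3],b[0]:b[2],::-1],None,fx=5,fy=5,interpolation=cv2.INTER_CUBIC))
    for d in regions_of('end_plate',n)[:3]:
        m=d['mask'].astype(np.uint8)
        cs,_=cv2.findContours(m,cv2.RETR_EXTERNAL,cv2.CHAIN_APPROX_NONE); cc=max(cs,key=cv2.contourArea)
        P=unp(n,cc.reshape(-1,2),75)[:,:2]; L=np.c_[(P-C)@xh,(P-C)@yh].astype(np.float32)
        r=cv2.minAreaRect(L); print(n,round(d['confidence'],2),m.sum(),np.round(r[0],1),np.round(r[1],1),round(r[2],2))
```

```text
t 6.0 ee [ 409.8 -169.1  132.2] loc [-127.  -209.9] F [-0.7  1.1 -1. ] w 69.9 jaw ang vs shelf x deg 0.11 tilt [-0.005  0.002 -1.   ]
[-4.180e-01  3.070e-01  2.083e+00 -1.000e-03  7.570e-01 -3.310e-01]
scene 0.95 1735 [ 139.1 -381. ] [ 97.  121.7] 41.48
scene 0.77 1337 [   4.7 -266.3] [104.4 129.7] 0.11
top 0.67 1670 [  61.3 -381.7] [ 95.3 124.8] 41.57
top 0.6 919 [  16.7 -267.4] [ 70.9 131.8] 0.74
```

View pics/scene5z.png

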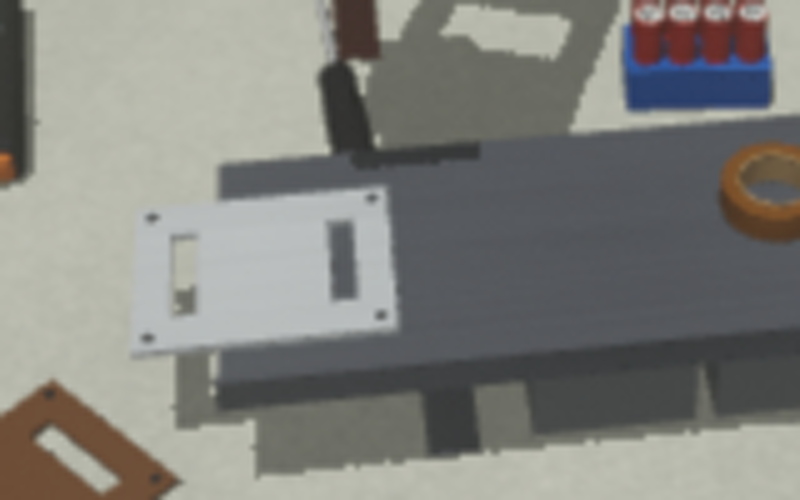

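View pics/top5.png

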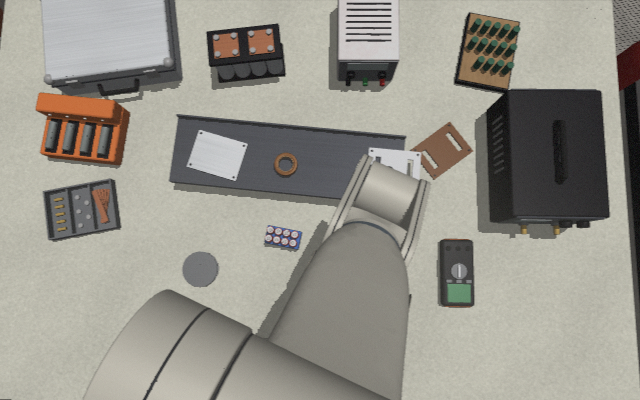

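The plate is at y ≈ −267 with skew ≈ 0, square on the shelf at (133–397, 187–355) in the crop. It's about 25 mm short of the stop. I'll turn the jaws along the shelf and come in at the front edge.

Emit:
{"fn": "carry_out", "kwargs": {
  "targets": [
    [[0,0,-7],[0,0,0],70],
    [[0,0,-14],[0,-5,0],70],
    [[0,0,-21],[0,-10,0],70],
    [[0,0,-28],[0,-20,0],70],
    [[0,0,-35],[5,-30,0],70],
    [[0,0,-42],[10,-40,0],70],
    [[0,0,-49],[20,-50,0],70],
    [[0,0,-56],[30,-56,0],70],
    [[0,0,-63],[40,-60,0],70],
    [[0,0,-70],[54,-62,0],70]
  ]
}}

```text
t: 7.03
ee_pos: [471.9, -232.3, 132.2]
orientation: [3.115, 0.404, 0.0]
ft_force: [-0.1, -0.3, -0.4]
width: 70.1
```

Emit:
{"fn": "carry_out", "kwargs": {
  "targets": [
    [[0,0,-7],[0,0,0],70],
    [[0,0,-14],[0,0,0],70],
    [[0,0,-20],[0,0,0],70],
    [[0,0,-20],[0,0,0],70],
    [[0,0,-20],[0,0,0],70]
  ]
}}

```text
t: 7.45
ee_pos: [471.5, -231.9, 132.2]
orientation: [3.139, -0.128, 0.001]
ft_force: [-0.4, 0.3, 0.2]
width: 70.0
```

Run:
```python
from h import *
st()
```

```text
t 7.45 ee [ 471.5 -231.9  132.2] loc [ -60. -267.] F [-0.4  0.3  0.2] w 70.0 jaw ang vs shelf x deg -89.62 tilt [ 0. -0. -1.]
```

Emit:
{"fn": "carry_out", "kwargs": {
  "targets": [
    [[0,0,0],[-8,1,-20],70],
    [[0,0,0],[-8,1,-40],70],
    [[0,0,0],[-8,1,-52],70],
    [[0,0,0],[-8,1,-58],70],
    [[0,0,0],[-8,1,-60],70],
    [[0,0,0],[-8,1,-60],70],
    [[0,0,0],[-8,1,-60],70]
  ]
}}

```text
t: 8.03
ee_pos: [463.0, -231.3, 72.8]
orientation: [3.138, -0.134, 0.001]
ft_force: [-0.8, 0.3, -0.4]
width: 70.0
```

Run:
```python
from h import *
st()
im=vision.get_image('scene'); cv2.imwrite(f'pics/s6.png',cv2.resize(im[160:280,195:365,::-1],None,fx=4,fy=4,interpolation=cv2.INTER_CUBIC))
```

```text
t 8.03 ee [ 463.  -231.3   72.8] loc [ -68.5 -267.3] F [-0.8  0.3 -0.4] w 70.0 jaw ang vs shelf x deg -89.81 tilt [ 0.001 -0.    -1.   ]
```

View pics/s6.png

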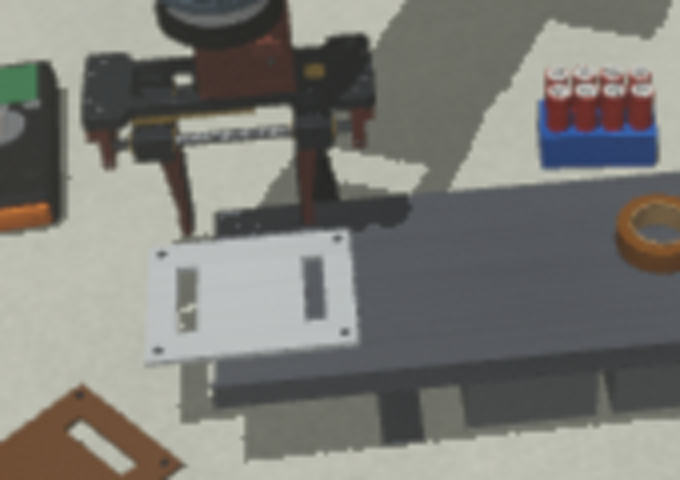

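The fingers are in front of the plate's long edge, at about (187,230) and (307,220) in the crop. I'll push 34 mm along shelf +x, then creep.

Emit:
{"fn": "carry_out", "kwargs": {
  "targets": [
    [[0,0,0],[5,-0.4,-0.5],70],
    [[0,0,0],[10,-0.9,-0.5],70],
    [[0,0,0],[15,-1.3,-0.5],70],
    [[0,0,0],[20,-1.8,-0.5],70],
    [[0,0,0],[25,-2.2,-0.5],70],
    [[0,0,0],[29,-2.6,-0.5],70],
    [[0,0,0],[32,-2.8,-0.5],70],
    [[0,0,0],[34,-3,-0.5],70],
    [[0,0,0],[34,-3,-0.5],70]
  ]
}}

```text
t: 8.83
ee_pos: [496.9, -234.2, 71.7]
orientation: [3.139, -0.135, 0.001]
ft_force: [0.6, -0.2, -0.4]
width: 70.0
```

Emit:
{"fn": "carry_out", "kwargs": {
  "targets": [
    [[0,0,0],[1,-0.1,0],70],
    [[0,0,0],[2,-0.2,0],70],
    [[0,0,0],[2,-0.2,0],70]
  ]
}}

```text
t: 9.08
ee_pos: [498.3, -234.3, 71.7]
orientation: [-3.139, 0.135, -0.0]
ft_force: [-0.9, 0.2, 0.0]
width: 69.9
```

Run:
```python
from h import *
st()
im=vision.get_image('scene'); cv2.imwrite(f'pics/s7.png',cv2.resize(im[180:280,205:335,::-1],None,fx=6,fy=6,interpolation=cv2.INTER_CUBIC))
```

```text
t 9.08 ee [ 498.3 -234.3   71.7] loc [ -33.  -267.1] F [-0.9  0.2  0. ] w 69.9 jaw ang vs shelf x deg -89.88 tilt [ 0.  0. -1.]
```

View pics/s7.png

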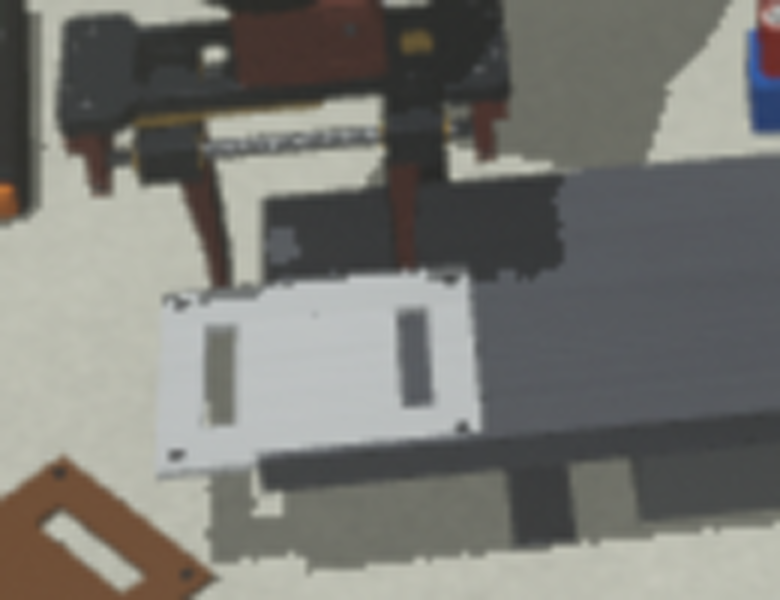

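The plate is nearly at the stop. I'll creep on, watching the force.

Emit:
{"fn": "carry_out", "kwargs": {
  "targets": [
    [[0,0,0],[1,-0.1,0],70],
    [[0,0,0],[2,-0.2,0],70],
    [[0,0,0],[2,-0.2,0],70]
  ]
}}

```text
t: 9.38
ee_pos: [500.5, -234.6, 71.7]
orientation: [3.139, -0.135, 0.0]
ft_force: [-0.6, -0.2, 0.1]
width: 69.8
```

Emit:
{"fn": "carry_out", "kwargs": {
  "targets": [
    [[0,0,0],[0.5,0,0],70],
    [[0,0,0],[1,-0.1,0],70],
    [[0,0,0],[1,-0.1,0],70]
  ]
}}

```text
t: 9.63
ee_pos: [501.4, -234.6, 71.7]
orientation: [3.139, -0.135, 0.0]
ft_force: [-1.1, 0.4, 0.0]
width: 70.4
```

Run:
```python
from h import *
st()
```

```text
t 9.63 ee [ 501.4 -234.6   71.7] loc [ -30.  -267.2] F [-1.1  0.4  0. ] w 70.4 jaw ang vs shelf x deg -89.87 tilt [ 0. -0. -1.]
```

Emit:
{"fn": "carry_out", "kwargs": {
  "targets": [
    [[0,0,0],[0.5,0,0],70],
    [[0,0,0],[1,-0.1,0],70],
    [[0,0,0],[1,-0.1,0],70]
  ]
}}

```text
t: 9.88
ee_pos: [502.4, -234.7, 71.7]
orientation: [-3.139, 0.135, -0.0]
ft_force: [0.2, 1.1, -0.3]
width: 70.1
```

Emit:
{"fn": "carry_out", "kwargs": {
  "targets": [
    [[0,0,0],[0.5,0,0],70],
    [[0,0,0],[1,-0.1,0],70],
    [[0,0,0],[1,-0.1,0],70]
  ]
}}

```text
t: 10.13
ee_pos: [503.2, -234.8, 71.7]
orientation: [-3.139, 0.135, 0.0]
ft_force: [-1.3, 0.2, 1.1]
width: 70.3
```

Run:
```python
from h import *
st()
```

```text
t 10.13 ee [ 503.2 -234.8   71.7] loc [ -28.1 -267.2] F [-1.3  0.2  1.1] w 70.3 jaw ang vs shelf x deg -89.87 tilt [-0.  0. -1.]
```

Emit:
{"fn": "carry_out", "kwargs": {
  "targets": [
    [[0,0,0],[0.5,0,0],70],
    [[0,0,0],[1,-0.1,0],70],
    [[0,0,0],[1,-0.1,0],70]
  ]
}}

```text
t: 10.38
ee_pos: [503.3, -234.7, 71.6]
orientation: [-3.138, 0.135, 0.003]
ft_force: [-5.6, 0.0, 4.1]
width: 69.9
```

Emit:
{"fn": "carry_out", "kwargs": {
  "targets": [
    [[0,0,0],[0.5,0,0],70],
    [[0,0,0],[1,-0.1,0],70],
    [[0,0,0],[1,-0.1,0],70]
  ]
}}

```text
t: 10.63
ee_pos: [503.4, -234.7, 71.5]
orientation: [-3.138, 0.135, 0.006]
ft_force: [-8.4, 0.1, 6.1]
width: 70.0
```

Run:
```python
from h import *
st()
im=vision.get_image('scene'); cv2.imwrite(f'pics/s8.png',cv2.resize(im[180:280,205:335,::-1],None,fx=6,fy=6,interpolation=cv2.INTER_CUBIC))
im=vision.get_image('top'); cv2.imwrite(f'pics/t8.png',cv2.resize(im[115:215,320:450,::-1],None,fx=6,fy=6,interpolation=cv2.INTER_CUBIC))
```

```text
t 10.63 ee [ 503.4 -234.7   71.5] loc [ -27.9 -267. ] F [-8.4  0.1  6.1] w 70.0 jaw ang vs shelf x deg -89.87 tilt [-0.004  0.001 -1.   ]
```

View pics/s8.png

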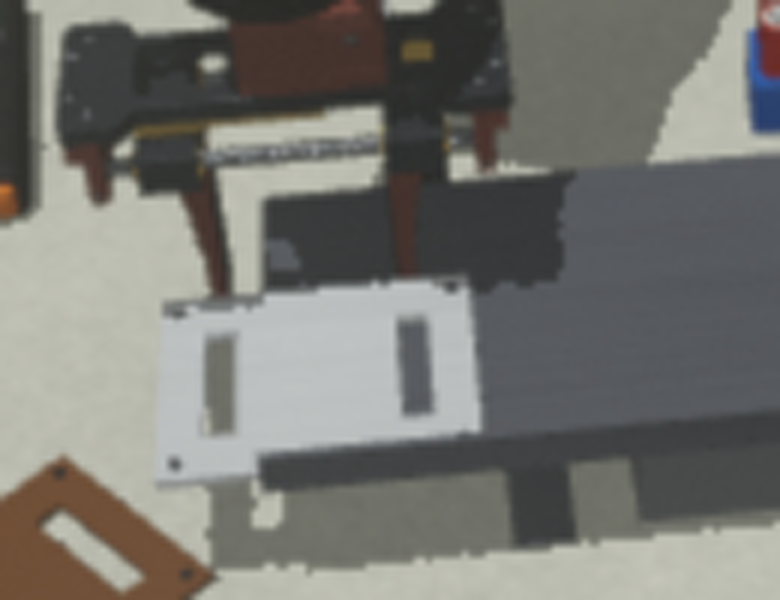

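View pics/t8.png

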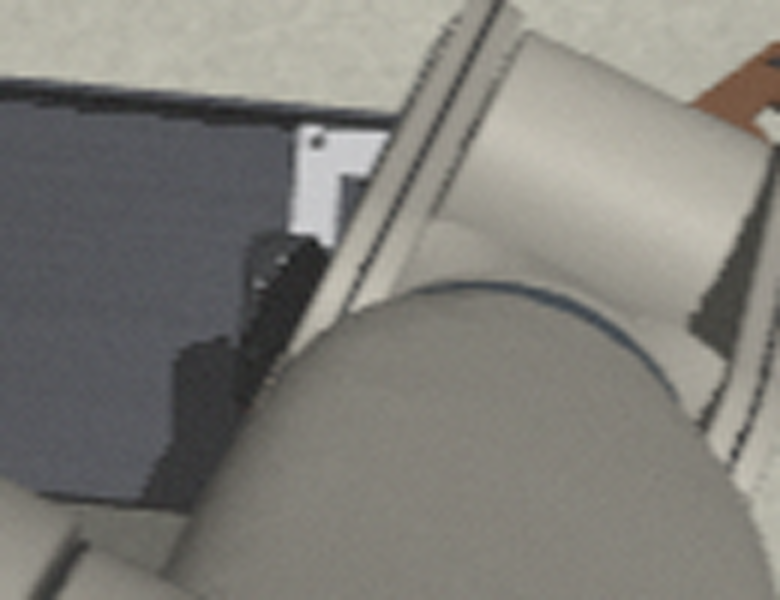

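Contact with the stop is confirmed: 8 N with the TCP no longer advancing, and the plate touches the stop in both views. I'll retreat straight back, rise and move clear of the views.

Emit:
{"fn": "carry_out", "kwargs": {
  "targets": [
    [[0,0,0],[-2,0.2,0],70],
    [[0,0,0],[-8,0.7,0],70],
    [[0,0,0],[-18,1.6,0],70],
    [[0,0,0],[-30,2.6,5],70],
    [[0,0,0],[-35,3,30],70],
    [[0,0,0],[-40,3,70],70],
    [[0,0,0],[-60,-20,100],70],
    [[0,0,0],[-80,-50,120],70],
    [[0,0,0],[-100,-80,130],70],
    [[0,0,0],[-120,-110,140],70]
  ]
}}

```text
t: 11.57
ee_pos: [383.9, -345.9, 213.7]
orientation: [3.137, -0.134, 0.003]
ft_force: [1.5, 0.1, -0.5]
width: 70.1
```

Emit:
{"fn": "carry_out", "kwargs": {
  "targets": [
    [[0,0,0],[-15,-35,10],70],
    [[0,0,0],[-30,-70,10],70],
    [[0,0,0],[-45,-105,10],70],
    [[0,0,0],[-60,-140,10],70],
    [[0,0,0],[-75,-175,10],70],
    [[0,0,0],[-90,-210,10],70],
    [[0,0,0],[-90,-210,10],70],
    [[0,0,0],[-90,-210,10],70]
  ]
}}

```text
t: 12.23
ee_pos: [293.5, -555.8, 221.5]
orientation: [-3.138, 0.14, 0.0]
ft_force: [-0.3, 0.4, -0.1]
width: 70.1
```

```bash
python3 m.py b
python3 - <<'E'
from h import *
st()
im=vision.get_image('top'); cv2.imwrite('pics/top9.png',im[:,:,::-1])
for d in regions_of('end_plate','top')[:4]:
    m=d['mask'].astype(np.uint8)
    cs,_=cv2.findContours(m,cv2.RETR_EXTERNAL,cv2.CHAIN_APPROX_NONE); cc=max(cs,key=cv2.contourArea)
    P=unp('top',cc.reshape(-1,2),75)[:,:2]; L=np.c_[(P-C)@xh,(P-C)@yh].astype(np.float32)
    r=cv2.minAreaRect(L); print(round(d['confidence'],2),np.round(r[0],1),np.round(r[1],1),round(r[2],2))
for q in ('plain_plate','tape_roll','cell_block','multimeter','screwdriver','strip_spool'):
    for dd in place_of(q,'top')[:1]: print(q,c2w('top',dd['point']).round(1))
im=vision.get_image('scene'); cv2.imwrite('pics/scene9.png',im[:,:,::-1])
E
```

```text
mask 0.71 1900 [ 562.7 -238.7   75. ]
  rect [ 563.8 -239.5] [131.7 102.8] 84.69
[[506.5, -300.29998779296875], [608.9000244140625, -309.79998779296875], [621.0999755859375, -178.6999969482422], [518.7000122070312, -169.1999969482422]]
mask 0.64 1616 [ 581.8 -360.1   75. ]
  rect [ 582.4 -356.6] [ 95.  125.1] 36.95
[[506.79998779296875, -335.1000061035156], [582.0, -435.1000061035156], [657.9000244140625, -378.0], [582.7000122070312, -278.0]]
shelf px [[169.0, 181.6999969482422], [176.5, 111.19999694824219], [407.1000061035156, 135.6999969482422], [399.5, 206.3000030517578]]
t 12.38 ee [ 295.3 -553.6  221.6] loc [-207.2 -603. ] F [-0.1 -0.2  0.8] w 69.9 jaw ang vs shelf x deg -89.84 tilt [-0.     0.001 -1.   ]
0.75 [  32.9 -264.1] [102.6 133.3] 1.41
0.58 [  60.9 -380.5] [ 97.9 128.1] 40.48
plain_plate [563.1 208.8  66.6]
cell_block [358.8  39.3   2.2]
multimeter [ 286.4 -401.9    1.7]
screwdriver [ 3.212e+02 -1.739e+02  2.000e-01]
strip_spool [282.3 254.3  -3. ]
```

View pics/zoomR_b.png

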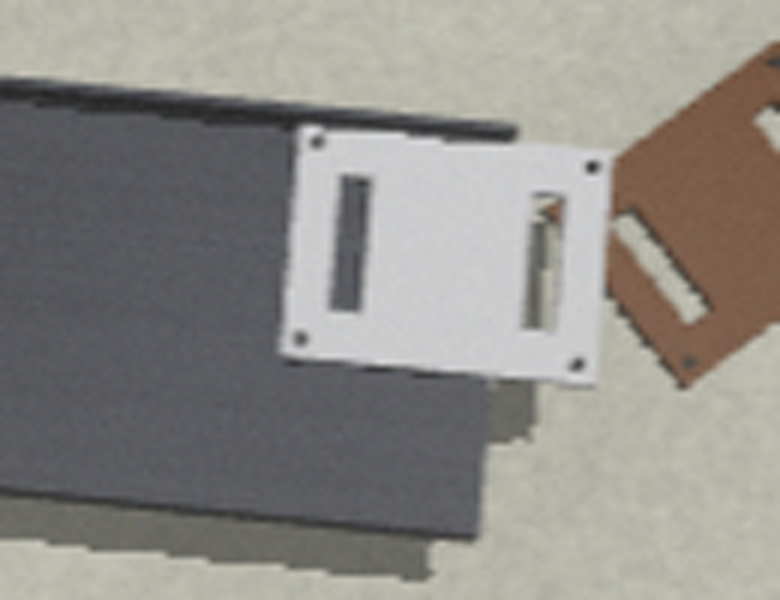

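View pics/scene9.png

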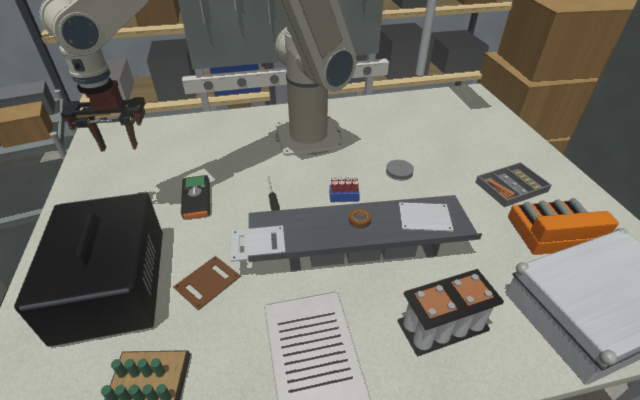

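View pics/top9.png

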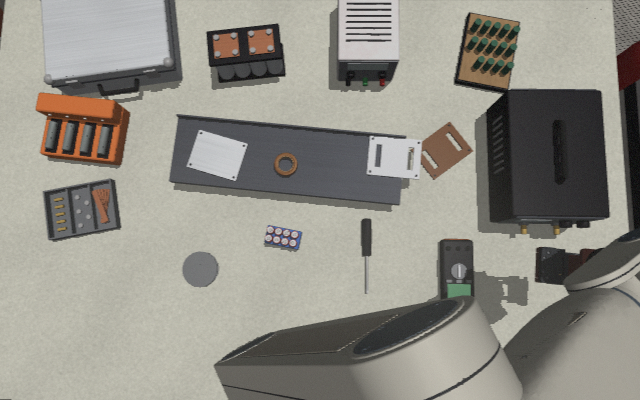

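Run:
```python
from h import *
def px(a,f,x0,y0): return (np.array(a,float)+.5)/f-.5+[x0,y0]
P=unp('top',px([(296,126),(612,151),(596,385),(280,355)],6,320,115),75)[:,:2]
L=np.array([loc(p) for p in P]); print(L.tolist(),L.mean(0))
d=(L[0]-L[1])+(L[3]-L[2]); print('skew',np.arctan2(-d[0],d[1]), 'end at', [loc(unp('top',px([q],6,320,115),z)[0]) for q,z in(((478,540),70),((515,130),86))])
a=cv2.imread('pics/top0.png').astype(int); b=cv2.imread('pics/top9.png').astype(int)
D=(np.abs(a-b).max(2)>40)
for nm,(x0,y0,x1,y1) in dict(plain=(180,120,255,185),tape=(265,145,305,182),cell=(258,220,306,255),driver=(355,212,378,298),spool=(178,246,222,292),meter=(434,234,480,298)).items(): print(nm,D[y0:y1,x0:x1].sum())
print(np.linalg.norm(monitor.get_obs()['qvel']).round(4), round(monitor.get_obs()['t'],2))
```

```text
[[80.0, -198.0], [82.2, -329.2], [-16.9, -330.1], [-17.4, -200.1]] [  31.975 -264.35 ]
skew 0.010336538436795125 end at [array([ -85.1, -288. ]), array([  83.9, -287. ])]
plain 0
tape 0
cell 0
driver 0
spool 0
meter 212
0.0062 12.83
```

```bash
python3 -c "
from workcell import order
print(order.close_job())"
```

```text
the job is handed in; nothing more can be done
None
```

The slotted plate now lies flush against the back stop, with about 42 mm of its length out past the −y end of the shelf, the end it started nearer to. I handed the job in at about 13 s of the 48 s allowed, and no verdict came back.

I moved it only by pushing. The first push, on its inner short edge, slid it along the shelf and took out the skew. The second, on its front edge, drove it to the stop. There the tool stopped advancing and the force rose to about 8 N. I then backed the hand off and parked it well clear.

**Final camera checks:**
- **Plate position:** it measures x ≈ +32 mm in the shelf frame, where flush is 31. The skew is about 0.01 rad.
- **Overhang:** the plate centre measured y ≈ −264 mm. My camera scale reads the shelf about 1% short, with its end at −287.5 mm instead of −290. Correcting for that puts the centre near −267 mm, within the −255 to −280 mm range.
- **Bystanders:** the top pictures before and after show no change at the plain plate, tape roll, cell block, screwdriver or spool.

**Checks that disagreed:**
- **Multimeter:** the pictures differ there, apparently because the arm and its shadow cover part of it. The network placed it within about 1 mm of its starting position.
- **Cell block:** the network's position moved by about 7 mm, while the picture there did not change. I took this as network noise.
- **Tape roll:** the network did not report it in the last look, but the pictures show it unmoved.

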